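Set out a polishing kit in reverse order

ROBOT

A 6-joint arm with a two-finger parallel gripper is mounted at the origin on a cart in front of the work surface, level with it; the furniture and walls round the work are solid. World frame = base frame: x ahead of the robot, y to its left, z up, the work surface at z = 0. Lengths are in m, angles in rad, forces in N, time in s.
With the tool pointing down it reaches from about 0.225 to 0.725 m from the base axis. Payload 3.1 kg.
Tool frame: the origin (TCP) lies on the mounting face of the last link; the fingertips stand 173 mm ahead of it and the grasp point (between the pads) lies 155 mm ahead of it (ctrl.tip_extent is the distance from the TCP to the fingertips, in m); z points along the fingers, y is the line along which they close (so a half turn about z gives the same grasp; the last joint's range is limited). The gripper opens to 85 mm and grips with 20 to 120 N. Pads are 22 mm wide; open, the fingers measure 114 mm over their backs; the gripper's body (76 mm by 85 mm) begins 54 mm behind the grasp point. The pads swing forward as they close: fully open they stand 13 mm farther back than shut.
Start: joints at [-1.342, 0.048, 0.099, 1.622, 0, 1.443], TCP at [0.183, -0.492, 0.405] pointing down, gripper open.
Joint ranges: [-2.91, 2.91], [-0.99, 1.94], [-1.21, 1.42], [-2.12, 2.29], [-1.49, 1.47], [-3.14, 3.14]. Speed limits (rad/s): [2.79, 2.79, 3.14, 3.14, 3.14, 3.14].

INTERFACE

Orientations are given as a rotation vector (axis times angle).
In Python, from station import ctrl, eyes, workorder gives the robot as it stands.
- The arm moves only by the shell command python3 -m inch 'ROWS' [OPENING] [FORCE]. ROWS is JSON, a list of rows, each a list of 6 numbers: the shift along the tool's x, y, z in m, then the turn, a rotation vector about the tool's x, y, z in degrees. In form: [[tx, ty, tz, rx, ry, rz], ...]. A call has 1 to 20 rows; each row is the pose to reach, as a shift and turn from the pose commanded when the call began, along the tool's axes at that moment; what a row does not reach only later rows make up. A row lasts 1/8 s, in which the tool goes at most 62.5 mm and 10.7 degrees, less where a joint would pass 70% of its speed; a pose out of reach is approached as far as the arm can. A call with a gripper value outside its range is refused whole. OPENING is the finger opening in m, from 0 to 0.0854, set as the call begins (- or left out, the last holds). The fingers move at their own pace and stop on an object; FORCE is the grip in N (left out, the last holds). Time passes only in rows, so rows that repeat a pose let the fingers close. It gives the time, the measured TCP pose, the force, the opening and the grip force at its end, in the units of the state.
- ctrl.observe(): the state, without advancing time (a new reading comes with each control period).
- eyes.snapshot(name): name is "scene" or "top" or "wrist"; returns the picture (384x512x3 uint8, blue, green, red); there is no depth.
- eyes.camera_info(name): a dict with "fx", "fy", "cx", "cy" (pixels), "distortion" ([k1, k2, p1, p2, k3] as OpenCV has them; the pictures are not rectified), "world_from_camera" (4x4, takes a point from camera to world coordinates); the wrist camera has in their place "T_tool_cam" (4x4, takes a point from camera to tool coordinates, whose origin is the TCP and whose axes are the flange's). Camera axes: x right, y down, z forward; pixel columns grow to the right and rows downward; lengths in m; the calibration is good to about 2 mm. A picture is of the moment at which its call begins: read the wrist's pose just before it. camera_info takes no time and is no camera call.
- workorder.hand_in(): hands the job in; it is judged then, once.
The state is a dict: "time_s": time; "joints": joint angles; "qd": joint speeds; "tau": joint torques, N m; "position": TCP position; "tool_rot": TCP orientation; "force": force on the tool from outside, world axes, zero at the start; "ft_torque": the same for the moment, N m; "opening": finger opening in m; "finger_force": force on a finger pad.
Only numpy, scipy, OpenCV 4.12 (cv2) and the standard library are available. Lean on these libraries where they do the work, as an engineer would, in place of code of your own. Each camera call takes 0.05 s, during which the arm holds its last target. There are 200 camera calls.

TASK

Set out the polishing kit for a left-handed colleague: move the four things from the wooden carrier to the steel rack on the other side, in reverse order, so that the leftmost thing on the carrier comes to stand in the rightmost bay, the next one in the bay beside it, and so on. Stand each upright in the middle of its bay, one to a bay, and tip none over on the way. Keep the arm clear of the wall cabinet above the back of the worktop.

Things in the scene. Friction and masses are not known exactly. Their poses are not given: they have to be found in the camera images.
- carrier: Wooden board, 100 (x) by 290 (y) by 12 mm, a cleat 8 mm higher across each end; fixed, left or right on the worktop. Carries the row of four grey nests with the things. Origin: centre of its underside; y runs along the row, towards the robot's left (world +y within 0.4 rad), x across it, away from the robot. Nests at x = 0, y = -102, -34, +34, +102 mm; which is where varies.
- rack: Dark steel rack, fixed on the other side, 100 (x) by 290 (y) mm, floor at z = 12 mm; five steel partitions across it, 3 mm thick, 13 mm high above the floor, make four empty bays 65 mm wide, open front and back. Origin: centre of its underside; y along the row, towards the robot's left (world +y within 0.4 rad), x across it. Bay centres at x = 0, y = -102, -34, +34, +102 mm.
- white_pot: White screw-lid pot, round, 49 mm high: body 45 mm in diameter up to 30 mm, lid 48 mm in diameter above that (grip it across the lid). Loose. Origin at the centre of its underside, z up. Up to 85 g.
- felt_cone: Beige felt polishing cone, a round dome 42 mm wide near its foot and tapering upward, with a thin black hub on top, 61 mm high in all. Grip it across the felt about 20 mm above its foot. Loose. Origin at the centre of its underside, z up. Up to 70 g.
- grey_dish: Small grey dish (dappen) with a foot 27 mm wide and a flared bowl 34 mm wide above it, 26 mm high. Grip it across the bowl. Loose. Origin at the centre of its underside, z up. Up to 85 g.
- stone_segment: Tan stone block with two small stone teeth on top: the block is 21 (x) by 34 (y) by 14 mm, the teeth reach 23 mm. Grip the block across its 21 mm width, along its x axis (across the carrier's row, within 0.1 rad). Loose. Origin at the centre of its underside, z up. Up to 45 g.
- pot_nest: Round grey plate, 66 mm in diameter, with four steel pins 5 mm high at x = +-10, y = +-27.5 mm, under the white pot at the start. Fixed on the carrier, 6 mm thick; its origin is the centre of its underside, axes as the carrier's. It stays where it is and shows where its thing came from. 
- cone_nest: Cross-shaped grey plate, 80 by 64 mm, arms 30 mm wide, with four steel pins 5 mm high at x = +-8, y = +-24.5 mm, under the felt cone at the start. Fixed on the carrier, 6 mm thick; its origin is the centre of its underside, axes as the carrier's. It stays where it is and shows where its thing came from. 
- dish_nest: Square grey plate, 60 by 60 mm, with two steel pins 5 mm high at x = 0, y = +-21.5 mm, under the grey dish at the start. Fixed on the carrier, 6 mm thick; its origin is the centre of its underside, axes as the carrier's. It stays where it is and shows where its thing came from. 
- segment_nest: Narrow grey plate, 40 (x) by 62 (y) mm, with four steel pins 5 mm high at x = +-6, y = +-22.5 mm, under the stone segment at the start. Fixed on the carrier, 6 mm thick; its origin is the centre of its underside, axes as the carrier's. It stays where it is and shows where its thing came from. 

How it is judged:
By the outcome, as a careful person would: the job done as asked, in the order asked, and still so for the second after the job is handed in, with the robot touching nothing.
It also fails if it takes over 120 s, if anything falls off the work surface, if the arm or the gripper's body presses on something with over 40 N, if the wrist force passes 120 N, or if a joint passes its speed limit or range.

## Working session

There is one attempt and no reset: what is moved stays moved. The work goes in short steps, Python scripts to look and compute and a shell command to move; the robot and the scene stay as the last step left them, time stands still between calls to the robot, and variables do not carry over. Pictures are saved under pics/ and viewed, at most 14 in all, crops included, and the job is handed in when it is done.

```bash
mkdir -p pics; ls
python3 - <<'E'
from station import ctrl, eyes
import cv2,numpy as np
print(ctrl.observe())
for n in("scene","top","wrist"):
    print(n,eyes.camera_info(n))
for n in("scene","top"):
    cv2.imwrite(f"pics/{n}0.png",eyes.snapshot(n))
E
```

```text
pics
{'time_s': 0.0, 'joints': array([-1.34179662e+00,  4.87201931e-02,  9.75511712e-02,  1.62200805e+00,
       -4.44285685e-06,  1.44299960e+00]), 'qd': array([-0.00199581,  0.00064808,  0.00055099,  0.0001784 , -0.00122138,
       -0.00131077]), 'tau': array([-9.45686370e-04, -3.38785172e+01,  3.20014644e+01,  2.02912849e-02,
       -3.11457470e-04,  4.87310416e-06]), 'position': array([ 0.18330747, -0.49172233,  0.40350918]), 'tool_rot': array([-3.08939330e+00, -5.57064542e-01,  1.95973786e-04]), 'force': array([0.41672174, 0.27902288, 0.22128293]), 'ft_torque': array([-0.01472009,  0.02763466, -0.03662722]), 'finger_force': 0.0, 'opening': 0.08517428875848926}
scene {'fx': 453.7561756418573, 'fy': 453.7561756418573, 'cx': 251.0857632451221, 'cy': 191.68633674369573, 'distortion': array([-0.1269321,  0.       ,  0.       ,  0.       ,  0.       ]), 'world_from_camera': array([[ 0.83102219, -0.27347167,  0.4843711 , -0.07310154],
       [-0.5561952 , -0.4194961 ,  0.717405  , -0.86645812],
       [ 0.00700184, -0.86558435, -0.5007142 ,  0.65054989],
       [ 0.        ,  0.       
[... 341 characters left out ...]
92, -0.02307687, -0.00343539],
       [ 0.02898135, -0.19217131, -0.98093337,  0.89188033],
       [ 0.        ,  0.        ,  0.        ,  1.        ]])}
wrist {'fx': 281.8513540693253, 'fy': 281.8513540693253, 'cx': 259.4479304585157, 'cy': 191.1108780670166, 'distortion': array([-0.0442462,  0.       ,  0.       ,  0.       ,  0.       ]), 'T_tool_cam': array([[-1.56505865e-03, -9.51113343e-01, -3.08838079e-01,
         7.97582662e-02],
       [ 9.99998689e-01, -1.61697177e-03, -8.78556534e-05,
         3.32476635e-04],
       [-4.15821770e-04, -3.08837811e-01,  9.51114627e-01,
         2.96095237e-02],
       [ 0.00000000e+00,  0.00000000e+00,  0.00000000e+00,
         1.00000000e+00]])}
```

View pics/top0.png

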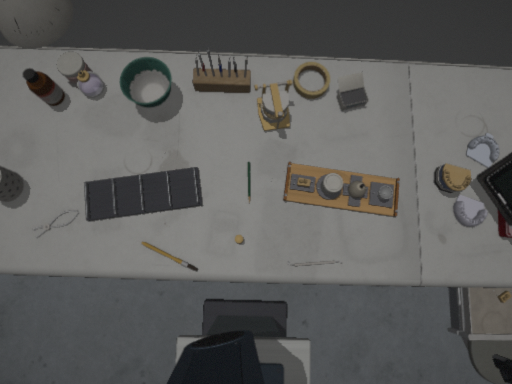

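View pics/scene0.png

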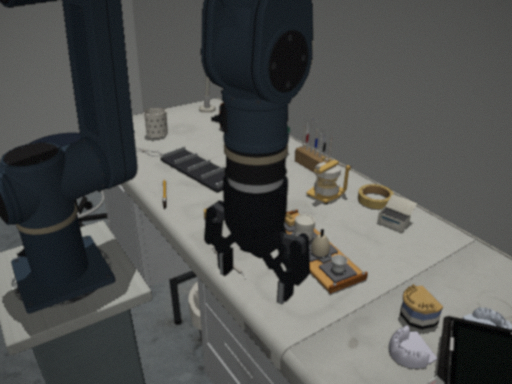

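The top view shows the carrier on the robot's right. From left to right it holds the segment (303,183), pot (332,183), cone (357,188) and dish (384,192). The rack is on the left, from about (85,195) to (202,190). So segment goes to bay -102, pot to -34, cone to +34 and dish to +102. Next I measure the poses.

```bash
cat > h.py <<'E'
import cv2,numpy as np
from scipy.spatial.transform import Rotation as R
from station import ctrl,eyes
def pose():
    s=ctrl.observe(); T=np.eye(4); T[:3,:3]=R.from_rotvec(s["tool_rot"]).as_matrix(); T[:3,3]=s["position"]; return T
def cam(name):
    i=eyes.camera_info(name); K=np.array([[i["fx"],0,i["cx"]],[0,i["fy"],i["cy"]],[0,0,1]])
    W=i["world_from_camera"] if name!="wrist" else pose()@i["T_tool_cam"]
    return K,np.array(i["distortion"]),W
def pt(c,uv,z):
    K,d,W=c; u=cv2.undistortPoints(np.float64(uv).reshape(-1,1,2),K,d).reshape(-1,2)
    r=np.c_[u,np.ones(len(u))]@W[:3,:3].T; o=W[:3,3]
    return o+r*((z-o[2])/r[:,2])[:,None]
def rect(c,cnt,z):
    p=pt(c,cnt.reshape(-1,2),z)[:,:2]; (cx,cy),(w,h),a=cv2.minAreaRect((p*1000).astype(np.float32))
    b=cv2.boxPoints(((cx,cy),(w,h),a)); e=[b[1]-b[0],b[2]-b[1]]; e=max(e,key=np.linalg.norm)
    if e[1]<0:e=-e
    return np.array([cx,cy])/1000,(w,h),np.arctan2(-e[0],e[1])   # centre, size mm, yaw of +y axis
def proj(c,P):
    K,d,W=c; M=np.linalg.inv(W); return cv2.projectPoints(np.float64(P).reshape(-1,1,3),cv2.Rodrigues(M[:3,:3])[0],M[:3,3],K,d)[0].reshape(-1,2)
def big(m):
    return max(cv2.findContours(m.astype(np.uint8),cv2.RETR_EXTERNAL,cv2.CHAIN_APPROX_NONE)[0],key=cv2.contourArea)
def corner(w,yaw,c): # local->world
    a=np.array([[np.cos(yaw),-np.sin(yaw)],[np.sin(yaw),np.cos(yaw)]]); return np.array(c)+np.array(w)@a.T
E
python3 - <<'E'
from h import *
im=cv2.imread("pics/top0.png"); c=cam("top"); hsv=cv2.cvtColor(im,cv2.COLOR_BGR2HSV)
wood=cv2.inRange(hsv,(5,90,50),(25,255,255)); wood[:,:270]=0; wood[:,410:]=0; wood[:150]=0;wood[225:]=0
wood=cv2.morphologyEx(wood,cv2.MORPH_CLOSE,np.ones((9,9)))
print("carrier",rect(c,big(wood),.013))
d=cv2.inRange(im.max(2),0,75); d[:,:75]=0; d[:,212:]=0; d[:155]=0; d[230:]=0
d=cv2.morphologyEx(d,cv2.MORPH_CLOSE,np.ones((7,7)))
print("rack",rect(c,big(d),.018))
for n,uv,z in(("seg",(303,183),.035),("pot",(332,183),.067),("cone",(357,188),.06),("dish",(384,192),.044)): print(n,pt(c,uv,z))
cr=np.hstack([cv2.resize(im[155:225,275:410],None,fx=3,fy=3,interpolation=2),cv2.resize(im[160:230,75:210],None,fx=3,fy=3,interpolation=2)]);cv2.imwrite("pics/topc.png",cr[:,:800])
E
```

```text
carrier (array([ 0.52096283, -0.23986281]), (290.5071105957031, 100.93109893798828), np.float32(-0.114591986))
rack (array([0.49095691, 0.26236453]), (100.6297607421875, 287.2577209472656), np.float32(0.17364646))
seg [[ 0.52753271 -0.13660669  0.035     ]]
pot [[ 0.52245564 -0.2017324   0.067     ]]
cone [[ 0.51381557 -0.26449763  0.06      ]]
dish [[ 0.50961833 -0.3371028   0.044     ]]
```

View pics/topc.png

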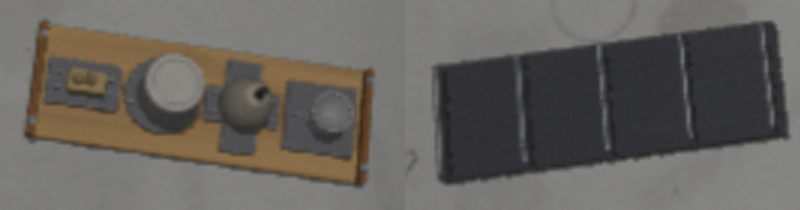

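The carrier measures 290x101 mm at (0.521,-0.240) with yaw -0.115. The rack measures 287x101 mm at (0.491,0.262) with yaw +0.174. Both sizes match the description, and the things sit on the predicted nest points. All grips go along x, clear of the pins and neighbours. First I hover over the dish.

```bash
cat >> h.py <<'E'
CAR=((.521,-.240),-.115); RCK=((.491,.2625),.174)
NEST=dict(seg=.102,pot=.034,cone=-.034,dish=-.102); BAY=dict(seg=-.102,pot=-.034,cone=.034,dish=.102)
def go(where,name,zg,off=(0,0)):
    """print shift (tool axes) and turn to bring grasp point (155 mm) over nest/bay at height zg"""
    f,t=(CAR,NEST) if where=="nest" else (RCK,BAY)
    p=corner((0+off[0],t[name]+off[1]),f[1],f[0]); y=f[1]
    Rt=np.array([[-np.sin(y),np.cos(y),0],[np.cos(y),np.sin(y),0],[0,0,-1]]).T
    T=pose(); tgt=np.r_[p,zg+.155]
    s=T[:3,:3].T@(tgt-T[:3,3]); r=R.from_matrix(T[:3,:3].T@Rt).as_rotvec(degrees=True)
    o=ctrl.observe(); print(where,name,"tgt",tgt.round(4),"row",s.round(4),r.round(2),"open",round(float(o["opening"]),4),"t",o["time_s"],"tip",ctrl.tip_extent)
E
python3 - <<'E'
from h import *
go("nest","dish",.15)
E
```

```text
nest dish tgt [ 0.5093 -0.3413  0.305 ] row [ 0.358  -0.0269  0.0988] [ -0.1   -0.08 -62.97] open 0.0853 t 0.1 tip 0.1734
```

```bash
python3 -m inch '[[0.358,-0.027,0.0,0,0,-63],[0.358,-0.027,0.0,0,0,-63],[0.358,-0.027,0.0,0,0,-63],[0.358,-0.027,0.0,0,0,-63],[0.358,-0.027,0.099,0,0,-63],[0.358,-0.027,0.099,0,0,-63],[0.358,-0.027,0.099,0,0,-63],[0.358,-0.027,0.099,0,0,-63],[0.358,-0.027,0.099,0,0,-63],[0.358,-0.027,0.099,0,0,-63],[0.358,-0.027,0.099,0,0,-63]]' 0.085 30
python3 - <<'E'
from h import *
go("nest","dish",.15)
c=cam("wrist"); im=eyes.snapshot("wrist")
# predicted nest corners/centres drawn
for n,l in NEST.items():
    for q in proj(c,np.r_[corner((0,l),CAR[1],CAR[0]),.018]): pass
    q=proj(c,np.r_[corner((0,l),CAR[1],CAR[0]),.018])[0]; cv2.drawMarker(im,(int(q[0]),int(q[1])),(0,0,255),0,8,1)
for k in((-.05,-.145),(.05,-.145),(-.05,.145),(.05,.145)):
    q=proj(c,np.r_[corner(k,CAR[1],CAR[0]),.012])[0]; print(k,q.round()); cv2.drawMarker(im,tuple(int(v) for v in np.clip(q,-2000,2000)),(0,255,0),0,10,1)
cv2.imwrite("pics/w1.png",im)
E
```

```text
time_s: 1.48
position: [0.5089, -0.3426, 0.3074]
tool_rot: [2.345, 2.087, 0.0]
force: [0.1, 0.2, 0.4]
opening: 0.0848
finger_force: 0.0
nest dish tgt [ 0.5093 -0.3413  0.305 ] row [0.0013 0.0003 0.0024] [ 0.12  0.09 -0.07] open 0.0848 t 1.475 tip 0.1734
(-0.05, -0.145) [210. 223.]
(0.05, -0.145) [307. 222.]
(-0.05, 0.145) [ 192. -128.]
(0.05, 0.145) [ 323. -129.]
```

View pics/w1.png

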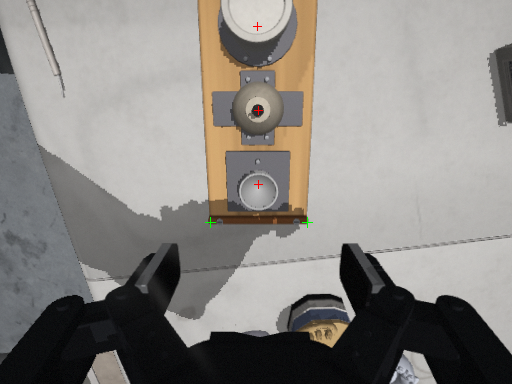

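The wrist view confirms the frame. The dish nest is centred at about (258,182) against a prediction of (258,184), and the cone nest at (258,108) against (258,110), so the error is about 1 mm. I descend on the dish and grip it.

```bash
python3 -m inch '[[0.002,0,0.05,0,0,0],[0.002,0,0.09,0,0,0],[0.002,0,0.107,0,0,0],[0.002,0,0.107,0,0,0],[0.002,0,0.107,0,0,0]]' 0.06 30;  python3 -m inch '[[0,0,0,0,0,0],[0,0,0,0,0,0],[0,0,0,0,0,0],[0,0,0,0,0,0],[0,0,0,0,0,0],[0,0,0,0,0,0],[0,0,0,0,0,0]]' 0.02 30; python3 -m inch '[[0,0,-0.05,0,0,0],[0,0,-0.1,0,0,0],[0,0,-0.13,0,0,0],[0,0,-0.13,0,0,0]]'
python3 - <<'E'
from h import *
go("bay","dish",.15)
cv2.imwrite("pics/w2.png",eyes.snapshot("wrist"))
E
```

```text
time_s: 2.15
position: [0.5104, -0.3404, 0.201]
tool_rot: [2.342, 2.088, 0.001]
force: [0.2, 0.0, 0.7]
opening: 0.0601
finger_force: 0.0
time_s: 3.02
position: [0.5103, -0.3402, 0.2009]
tool_rot: [2.342, 2.088, 0.001]
force: [-1.4, 0.3, 5.4]
opening: 0.0309
finger_force: 29.5
time_s: 3.52
position: [0.5104, -0.3402, 0.3325]
tool_rot: [2.34, 2.086, 0.002]
force: [0.2, -0.6, -0.9]
opening: 0.0308
finger_force: 29.9
bay dish tgt [0.4733 0.363  0.305 ] row [ 0.6945 -0.1172  0.0242] [  0.3    0.26 -16.52] open 0.0308 t 3.525 tip 0.1734
```

View pics/w2.png

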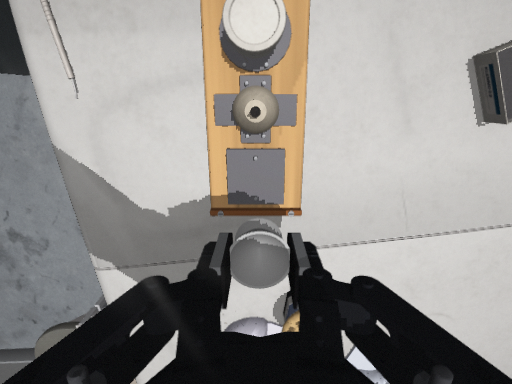

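The dish is held between the fingers at about (260,265) and looks upright. I carry it to the leftmost bay.

```bash
python3 -m inch '[[0.04,-0.007,0,0,0,-1],[0.09,-0.015,0,0,0,-2],[0.14,-0.024,0,0,0,-4],[0.19,-0.032,0,0,0,-5],[0.24,-0.04,0,0,0,-6],[0.29,-0.049,0,0,0,-7],[0.34,-0.057,0,0,0,-8],[0.39,-0.066,0,0,0,-9],[0.44,-0.074,0,0,0,-10],[0.49,-0.083,0,0,0,-12],[0.54,-0.091,0,0,0,-13],[0.59,-0.1,0,0,0,-14],[0.64,-0.108,0,0,0,-15],[0.68,-0.115,0,0,0,-16],[0.695,-0.117,0.02,0,0,-16.5],[0.695,-0.117,0.024,0,0,-16.5],[0.695,-0.117,0.024,0,0,-16.5],[0.695,-0.117,0.024,0,0,-16.5]]'
python3 - <<'E'
from h import *
go("bay","dish",.041)
c=cam("wrist"); im=eyes.snapshot("wrist")
for l in BAY.values():
    q=proj(c,np.r_[corner((0,l),RCK[1],RCK[0]),.012])[0]; cv2.drawMarker(im,tuple(int(v) for v in np.clip(q,-2000,2000)),(0,0,255),0,8,1)
for k in((-.05,-.1375),(.05,-.1375),(-.05,.1375),(.05,.1375),(-.05,.0),(.05,.0),(-.05,.068),(.05,.068)):
    q=proj(c,np.r_[corner(k,RCK[1],RCK[0]),.025])[0]; cv2.drawMarker(im,tuple(int(v) for v in np.clip(q,-2000,2000)),(0,255,0),0,10,1)
cv2.imwrite("pics/w3.png",im)
E
```

```text
time_s: 5.82
position: [0.4731, 0.3629, 0.3049]
tool_rot: [2.023, 2.403, -0.0]
force: [-0.3, 1.2, -0.4]
opening: 0.0307
finger_force: 29.9
bay dish tgt [0.4733 0.363  0.196 ] row [0.     0.0002 0.1089] [ 0.01  0.02 -0.14] open 0.0307 t 5.825 tip 0.1734
```

View pics/w3.png

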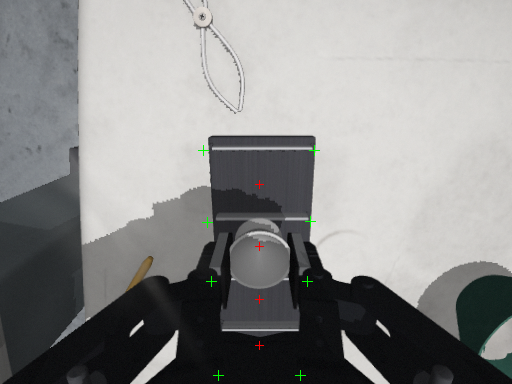

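The dish is held over the rack, and the outer partition shows at row 148 against about 151 predicted, the next one at 217 against 222. The rack seems to lie a few mm further along +y and +x than my estimate, so I refine it from this view.

Run:
```python
from h import *
c=cam("wrist"); im=eyes.snapshot("wrist"); g=im.max(2).astype(int)
a=RCK[1]; Rl=np.array([[np.cos(a),np.sin(a)],[-np.sin(a),np.cos(a)]])
def loc(uv,z): return ((Rl@(pt(c,uv,z)[0,:2]-np.array(RCK[0])))*1000).round(1)
for col in(225,240,262,285,300):
    for r0,r1 in((141,160),(205,230),(318,333)):
        seg=g[r0:r1,col]; r=r0+int(seg.argmax()); print(col,r,seg.max(),loc((col,r),.025))
for row in(142,160,170,185,200):
    w=np.where(g[row,190:340]<100)[0]+190; print(row,w.min(),w.max(),loc((w.min(),row),.012),loc((w.max(),row),.012))
col=g[120:150,262]; print(col)
```

```text
225 148 198 [-30.  140.2]
225 219 112 [-32.8  71.4]
225 330 185 [-38.9 -65.2]
240 148 201 [-16.6 140.2]
240 219 113 [-18.3  71.4]
240 330 187 [-22.  -65.2]
262 148 202 [  3.1 140.1]
262 220 158 [ 3.  70.2]
262 330 185 [  2.9 -65.3]
285 148 203 [ 23.6 140. ]
285 219 183 [25.2 71.2]
285 330 198 [ 28.9 -65.5]
300 148 202 [ 37. 140.]
300 218 184 [39.7 72.1]
300 325 18 [ 45.5 -58.5]
142 208 314 [-47.2 143.8] [ 51.8 143.4]
160 209 313 [-47.2 126.8] [ 51.7 126.4]
170 210 312 [-46.8 117. ] [ 51.3 116.6]
185 211 311 [-46.7 101.9] [ 51.1 101.5]
200 211 310 [-47.6  86.3] [51.  85.9]
[221 219 221 221 219 219 219 219 219 222 221 222 220 220 218 190  41  60
  71  74  74  75  75  75  77  80  86 143 202 169]
```

```bash
python3 - <<'E'
from h import *
p=corner((.002,.003),RCK[1],RCK[0]); print(p)
s=open("h.py").read().replace("RCK=((.491,.2625),.174)",f"RCK=(({p[0]:.4f},{p[1]:.4f}),.174)"); open("h.py","w").write(s)
E
python3 - <<'E'
from h import *
go("bay","dish",.041)
E
```

```text
[0.49245043 0.26580095]
bay dish tgt [0.4748 0.3663 0.196 ] row [0.0026 0.0019 0.1096] [ 0.08 -0.02 -0.12] open 0.0307 t 5.925 tip 0.1734
```

```bash
python3 -m inch '[[0.003,0.002,0.05,0,0,0],[0.003,0.002,0.09,0,0,0],[0.003,0.002,0.1,0,0,0],[0.003,0.002,0.104,0,0,0],[0.003,0.002,0.107,0,0,0],[0.003,0.002,0.107,0,0,0]]'; python3 -m inch '[[0,0,0.001,0,0,0],[0,0,0.002,0,0,0],[0,0,0.002,0,0,0]]'
```

```text
time_s: 6.68
position: [0.4749, 0.3679, 0.1995]
tool_rot: [2.02, 2.405, 0.004]
force: [-0.2, -0.2, -0.5]
opening: 0.0306
finger_force: 29.9
time_s: 7.05
position: [0.4741, 0.3675, 0.1957]
tool_rot: [-2.021, -2.406, 0.0]
force: [0.1, -0.4, -0.8]
opening: 0.0305
finger_force: 29.9
```

```bash
python3 -m inch '[[0,0,0.001,0,0,0],[0,0,0.001,0,0,0]]'; python3 -m inch '[[0,0,0.001,0,0,0],[0,0,0.001,0,0,0]]';python3 -m inch '[[0,0,0.001,0,0,0],[0,0,0.001,0,0,0]]' | grep -E "pos|force"
```

```text
time_s: 7.3
position: [0.4742, 0.3676, 0.1951]
tool_rot: [2.02, 2.406, 0.001]
force: [-0.6, 0.2, 1.1]
opening: 0.0306
finger_force: 30.0
time_s: 7.55
position: [0.4742, 0.3676, 0.195]
tool_rot: [2.02, 2.406, 0.001]
force: [-2.9, -1.3, 5.7]
opening: 0.0305
finger_force: 30.3
position: [0.4742, 0.3677, 0.1949]
force: [-4.5, -1.0, 9.2]
finger_force: 30.5
```

Contact, as expected near TCP 0.195. I release gently, rise and look.

```bash
python3 -m inch '[[0,0,-0.002,0,0,0],[0,0,-0.002,0,0,0],[0,0,-0.002,0,0,0],[0,0,-0.002,0,0,0],[0,0,-0.002,0,0,0]]' 0.06; python3 -m inch '[[0,0,-0.02,0,0,0],[0,0,-0.06,0,0,0],[0,0,-0.11,0,0,0],[0,0,-0.14,0,0,0],[0,0,-0.14,0,0,0]]' 0.085 | grep pos
python3 - <<'E'
from h import *
go("nest","cone",.18)
im=eyes.snapshot("wrist"); cv2.imwrite("pics/w4.png",im)
E
```

```text
time_s: 8.43
position: [0.4741, 0.3675, 0.1945]
tool_rot: [-2.021, -2.405, 0.0]
force: [-0.6, 0.5, -0.7]
opening: 0.0596
finger_force: 0.0
position: [0.4751, 0.3681, 0.3387]
nest cone tgt [ 0.5171 -0.2738  0.335 ] row [-0.6395 -0.0695  0.0015] [ 0.38 -0.22 16.53] open 0.0849 t 9.05 tip 0.1734
```

View pics/w4.png

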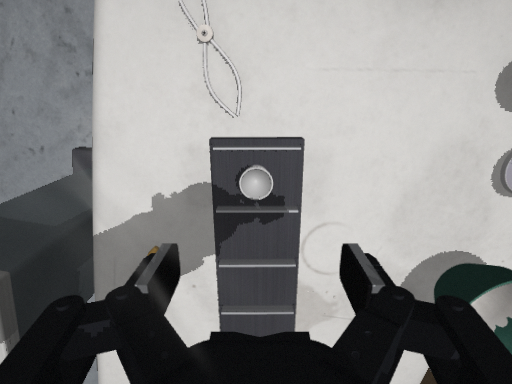

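The dish stands upright at (256,182) in the far-left bay, which spans rows 148 to 211. I check this numerically and re-measure the rack.

Run:
```python
from h import *
c=cam("wrist"); im=cv2.imread("pics/w4.png"); g=im.max(2).astype(int)
a=RCK[1]; Rl=np.array([[np.cos(a),np.sin(a)],[-np.sin(a),np.cos(a)]])
loc=lambda uv,z: ((Rl@(pt(c,uv,z)[0,:2]-np.array(RCK[0])))*1000).round(1)
for r0,r1 in((143,155),(205,218),(260,272),(307,320)):
    for col in(228,284):
        r=r0+int(g[r0:r1,col].argmax()); print(col,r,loc((col,r),.025))
for row in(160,225,250):
    w=np.where(g[row,190:340]<110)[0]+190; print(row,loc((w.min(),row),.012),loc((w.max(),row),.012))
m=(g>115).astype(np.uint8); m[:155]=0;m[206:]=0;m[:,:222]=0;m[:,292:]=0
(x,y),r=cv2.minEnclosingCircle(big(m)); print("dish",x,y,r,loc((x,y),.037))
```

```text
228 148 [-30.  136.8]
284 148 [ 26.2 136.6]
228 211 [-32.4  68.9]
284 211 [27.8 68.7]
228 265 [-35.    1.9]
284 265 [29.6  1.7]
228 313 [-37.7 -66.7]
284 313 [ 31.4 -67. ]
160 [-51. 122.] [ 47.9 121.7]
225 [-50.6  46.4] [46.7 46.1]
250 [-51.2  14.1] [46.9 13.7]
dish 255.89682006835938 182.1825408935547 17.31087875366211 [ -2.1 104.5]
```

The dish is within about 1.5 mm of the middle of its bay. The cone is next.

```bash
python3 -m inch '[[-0.06,-0.007,0,0,0,2],[-0.12,-0.013,0,0,0,4],[-0.18,-0.02,0,0,0,6],[-0.24,-0.026,0,0,0,8],[-0.3,-0.033,0,0,0,10],[-0.36,-0.039,0,0,0,12],[-0.42,-0.046,0,0,0,14],[-0.48,-0.052,0,0,0,16],[-0.54,-0.059,0,0,0,16.5],[-0.6,-0.065,0,0,0,16.5],[-0.64,-0.07,0,0,0,16.5],[-0.64,-0.07,0,0,0,16.5],[-0.64,-0.07,0,0,0,16.5],[-0.64,-0.07,0,0,0,16.5]]' 0.085
python3 - <<'E'
from h import *
go("nest","cone",.039)
im=eyes.snapshot("wrist"); c=cam("wrist")
for n in("cone","pot","seg"):
    for l in((-.02,0),(.02,0),(0,0)):
        q=proj(c,np.r_[corner((l[0],NEST[n]),CAR[1],CAR[0]),.018])[0]; cv2.drawMarker(im,tuple(int(v) for v in q),(0,0,255),0,8,1)
cv2.imwrite("pics/w5.png",im)
E
```

```text
time_s: 10.85
position: [0.5157, -0.2736, 0.3339]
tool_rot: [-2.342, -2.092, 0.0]
force: [0.1, 0.1, -0.1]
opening: 0.0848
finger_force: 0.0
nest cone tgt [ 0.5171 -0.2738  0.194 ] row [-0.0002  0.0016  0.1399] [-0.08 -0.06  0.13] open 0.0848 t 10.85 tip 0.1734
```

View pics/w5.png

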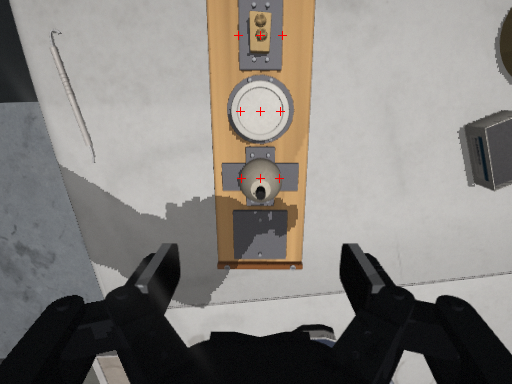

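The nests match the prediction (cone at 260,178). I descend and grip the cone.

```bash
python3 -m inch '[[0,0.002,0.05,0,0,0],[0,0.002,0.1,0,0,0],[0,0.002,0.13,0,0,0],[0,0.002,0.14,0,0,0],[0,0.002,0.14,0,0,0],[0,0.002,0.14,0,0,0]]' 0.065 30;  python3 -m inch '[[0,0,0,0,0,0],[0,0,0,0,0,0],[0,0,0,0,0,0],[0,0,0,0,0,0],[0,0,0,0,0,0],[0,0,0,0,0,0]]' 0.03 30; python3 -m inch '[[0,0,-0.03,0,0,0],[0,0,-0.08,0,0,0],[0,0,-0.13,0,0,0],[0,0,-0.15,0,0,0],[0,0,-0.15,0,0,0]]'
python3 - <<'E'
from h import *
go("bay","cone",.18)
E
```

```text
time_s: 11.65
position: [0.5187, -0.2756, 0.197]
tool_rot: [2.342, 2.089, 0.001]
force: [-0.2, 0.3, -0.5]
opening: 0.0648
finger_force: 0.0
time_s: 12.4
position: [0.5184, -0.2758, 0.1968]
tool_rot: [2.342, 2.088, 0.001]
force: [0.4, 0.5, 5.6]
opening: 0.04
finger_force: 30.7
time_s: 13.02
position: [0.5183, -0.2756, 0.3472]
tool_rot: [2.341, 2.087, 0.002]
force: [0.2, -0.6, -0.3]
opening: 0.04
finger_force: 30.6
bay cone tgt [0.4866 0.2993 0.335 ] row [ 0.5676 -0.0972  0.0105] [  0.23   0.17 -16.53] open 0.04 t 13.025 tip 0.1734
```

```bash
python3 -m inch '[[0.04,-0.007,0,0,0,-1],[0.09,-0.015,0,0,0,-3],[0.14,-0.024,0,0,0,-4],[0.19,-0.032,0,0,0,-6],[0.24,-0.041,0,0,0,-7],[0.29,-0.05,0,0,0,-8],[0.34,-0.058,0,0,0,-10],[0.39,-0.067,0,0,0,-11],[0.44,-0.075,0,0,0,-13],[0.49,-0.084,0,0,0,-14],[0.53,-0.091,0,0,0,-15],[0.56,-0.096,0,0,0,-16],[0.567,-0.097,0.01,0,0,-16.5],[0.567,-0.097,0.01,0,0,-16.5],[0.567,-0.097,0.01,0,0,-16.5]]'
python3 - <<'E'
from h import *
go("bay","cone",.037,(0,-.001))
cv2.imwrite("pics/w6.png",eyes.snapshot("wrist"))
E
```

```text
time_s: 14.9
position: [0.4861, 0.298, 0.3337]
tool_rot: [-2.022, -2.404, 0.003]
force: [0.4, -1.1, 0.1]
opening: 0.0405
finger_force: 30.6
bay cone tgt [0.4868 0.2983 0.192 ] row [0.0003 0.001  0.1417] [-0.11  0.06 -0.11] open 0.0405 t 14.9 tip 0.1734
```

View pics/w6.png

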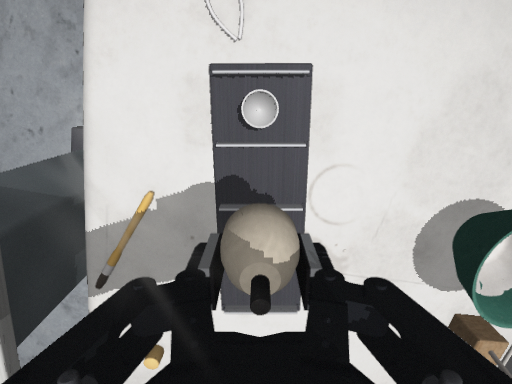

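The cone is upright in the fingers at (260,245) and the dish still stands at (260,108). I lower the cone.

```bash
python3 -m inch '[[0,0.001,0.05,0,0,0],[0,0.001,0.1,0,0,0],[0,0.001,0.13,0,0,0],[0,0.001,0.137,0,0,0],[0,0.001,0.139,0,0,0],[0,0.001,0.139,0,0,0]]'; python3 -m inch '[[0,0,0.001,0,0,0],[0,0,0.002,0,0,0],[0,0,0.002,0,0,0]]'
```

```text
time_s: 15.7
position: [0.4882, 0.2995, 0.1979]
tool_rot: [2.02, 2.404, 0.005]
force: [0.7, 0.6, -0.2]
opening: 0.04
finger_force: 30.6
time_s: 16.08
position: [0.4871, 0.2994, 0.1939]
tool_rot: [2.02, 2.406, 0.0]
force: [0.2, 0.7, -0.3]
opening: 0.0399
finger_force: 30.6
```

```bash
python3 -m inch '[[0,0,0.001,0,0,0],[0,0,0.0015,0,0,0],[0,0,0.0015,0,0,0]]' |grep -E "pos|force"; python3 -m inch '[[0,0,0.001,0,0,0],[0,0,0.001,0,0,0]]'|grep -E "pos|force"; python3 -m inch '[[0,0,0.001,0,0,0],[0,0,0.001,0,0,0]]'|grep -E "pos|force"
```

```text
position: [0.487, 0.2993, 0.192]
force: [0.0, -0.1, -1.7]
finger_force: 30.6
position: [0.4871, 0.2993, 0.1911]
force: [0.1, -0.1, -1.2]
finger_force: 30.6
position: [0.4871, 0.2994, 0.1908]
force: [-2.4, -0.9, 3.4]
finger_force: 30.9
```

Contact at 0.1908, as predicted. I release the cone and go for the pot.

```bash
python3 -m inch '[[0,0,0,0,0,0],[0,0,0,0,0,0],[0,0,0,0,0,0],[0,0,0,0,0,0],[0,0,0,0,0,0]]' 0.065|grep -E "opening|force"; python3 -m inch '[[0,0,-0.02,0,0,0],[0,0,-0.06,0,0,0],[0,0,-0.11,0,0,0],[0,0,-0.15,0,0,0],[0,0,-0.15,0,0,0]]' 0.085 | grep pos
python3 - <<'E'
from h import *
go("nest","pot",.18)
im=eyes.snapshot("wrist"); cv2.imwrite("pics/w7.png",im)
E
```

```text
force: [-0.2, -0.4, 0.7]
opening: 0.0651
finger_force: 0.0
position: [0.4883, 0.2999, 0.3455]
nest pot tgt [ 0.5249 -0.2062  0.335 ] row [-0.5049 -0.0515  0.0087] [ 0.51 -0.22 16.54] open 0.0853 t 18.2 tip 0.1734
```

View pics/w7.png

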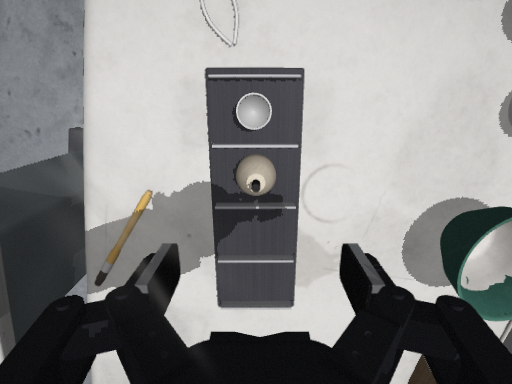

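The cone stands upright at (256,176), centred in its bay between rows 146 and 208. Now the pot.

```bash
python3 -m inch '[[-0.06,-0.006,0,0,0,2],[-0.12,-0.012,0,0,0,4],[-0.18,-0.018,0,0,0,6],[-0.24,-0.024,0,0,0,8],[-0.3,-0.031,0,0,0,10],[-0.36,-0.037,0,0,0,12],[-0.42,-0.043,0,0,0,14],[-0.48,-0.049,0,0,0,16],[-0.505,-0.0515,0,0,0,16.5],[-0.505,-0.0515,0.01,0,0,16.5],[-0.505,-0.0515,0.01,0,0,16.5],[-0.505,-0.0515,0.01,0,0,16.5]]' 0.085|grep -E "time|pos"
python3 - <<'E'
from h import *
go("nest","pot",.058)
E
```

```text
time_s: 19.75
position: [0.5234, -0.2056, 0.3294]
nest pot tgt [ 0.5249 -0.2062  0.213 ] row [-0.0006  0.0017  0.1164] [-0.09 -0.05  0.13] open 0.0852 t 19.75 tip 0.1734
```

```bash
python3 -m inch '[[0,0.0015,0.05,0,0,0],[0,0.0015,0.09,0,0,0],[0,0.0015,0.114,0,0,0],[0,0.0015,0.114,0,0,0],[0,0.0015,0.114,0,0,0]]' 0.075 35|grep -E "pos|force";  python3 -m inch '[[0,0,0,0,0,0],[0,0,0,0,0,0],[0,0,0,0,0,0],[0,0,0,0,0,0],[0,0,0,0,0,0],[0,0,0,0,0,0]]' 0.03 35; python3 -m inch '[[0,0,-0.03,0,0,0],[0,0,-0.08,0,0,0],[0,0,-0.12,0,0,0],[0,0,-0.135,0,0,0],[0,0,-0.135,0,0,0]]'
python3 - <<'E'
from h import *
go("bay","pot",.2,(0,-.001))
E
```

```text
position: [0.5257, -0.2068, 0.2178]
force: [0.4, -0.6, 0.5]
finger_force: 0.0
time_s: 21.12
position: [0.5259, -0.2076, 0.2184]
tool_rot: [2.342, 2.088, 0.002]
force: [-0.1, -0.2, 6.4]
opening: 0.0466
finger_force: 36.6
time_s: 21.75
position: [0.5253, -0.2073, 0.3517]
tool_rot: [2.344, 2.09, 0.001]
force: [0.1, -0.1, -1.4]
opening: 0.0468
finger_force: 36.3
bay pot tgt [0.4986 0.2313 0.355 ] row [ 0.4327 -0.0767 -0.0037] [  0.08   0.05 -16.53] open 0.0468 t 21.75 tip 0.1734
```

```bash
python3 -m inch '[[0.04,-0.007,0,0,0,-2],[0.09,-0.016,0,0,0,-4],[0.14,-0.025,0,0,0,-6],[0.19,-0.034,0,0,0,-8],[0.24,-0.043,0,0,0,-10],[0.29,-0.051,0,0,0,-12],[0.34,-0.06,0,0,0,-14],[0.39,-0.069,0,0,0,-15],[0.42,-0.074,0,0,0,-16],[0.433,-0.077,0,0,0,-16.5],[0.433,-0.077,0,0,0,-16.5],[0.433,-0.077,0,0,0,-16.5],[0.433,-0.077,0,0,0,-16.5]]'
python3 - <<'E'
from h import *
go("bay","pot",.0574,(0,-.001))
cv2.imwrite("pics/w8.png",eyes.snapshot("wrist"))
E
```

```text
time_s: 23.38
position: [0.4983, 0.2307, 0.3512]
tool_rot: [2.023, 2.403, -0.0]
force: [0.3, -0.4, -1.4]
opening: 0.0468
finger_force: 36.3
bay pot tgt [0.4986 0.2313 0.2124] row [0.0007 0.0004 0.1388] [-0.01  0.02 -0.14] open 0.0468 t 23.375 tip 0.1734
```

View pics/w8.png

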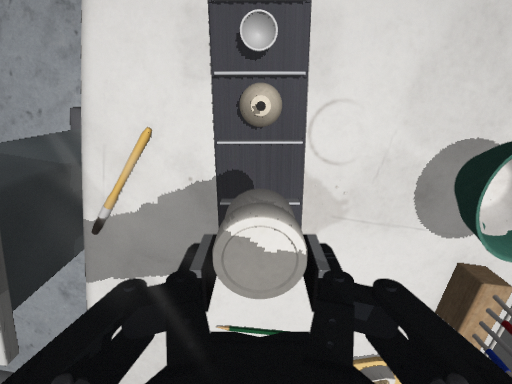

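The pot is held upright at (258,245). The cone at (261,105) and dish at (259,30) are both standing. I lower the pot.

```bash
python3 -m inch '[[0.001,0,0.05,0,0,0],[0.001,0,0.1,0,0,0],[0.001,0,0.128,0,0,0],[0.001,0,0.136,0,0,0],[0.001,0,0.138,0,0,0],[0.001,0,0.138,0,0,0],[0.001,0,0.138,0,0,0]]'|grep -E "pos|force"; python3 -m inch '[[0,0,0.001,0,0,0],[0,0,0.001,0,0,0]]'|grep -E "pos|force"; python3 -m inch '[[0,0,0.001,0,0,0],[0,0,0.001,0,0,0]]'|grep -E "pos|force"
```

```text
position: [0.4987, 0.233, 0.215]
force: [0.2, -0.2, -0.9]
finger_force: 36.4
position: [0.4979, 0.2329, 0.2125]
force: [-0.2, -0.3, -0.1]
finger_force: 36.4
position: [0.4979, 0.2329, 0.2124]
force: [-2.9, -0.1, 4.9]
finger_force: 36.9
```

```bash
python3 -m inch '[[0,0,0,0,0,0],[0,0,0,0,0,0],[0,0,0,0,0,0],[0,0,0,0,0,0],[0,0,0,0,0,0]]' 0.07|grep -E "opening|force"; python3 -m inch '[[0,0,-0.02,0,0,0],[0,0,-0.06,0,0,0],[0,0,-0.11,0,0,0],[0,0,-0.13,0,0,0],[0,0,-0.13,0,0,0]]' 0.085 | grep pos
python3 - <<'E'
from h import *
go("nest","seg",.18)
E
```

```text
force: [0.1, -0.1, 0.3]
opening: 0.0702
finger_force: 0.0
position: [0.4986, 0.2331, 0.3437]
nest seg tgt [ 0.5327 -0.1387  0.335 ] row [-0.3721 -0.0306  0.0083] [ 0.29 -0.09 16.53] open 0.0851 t 26.05 tip 0.1734
```

```bash
python3 -m inch '[[-0.06,-0.005,0,0,0,3],[-0.12,-0.01,0,0,0,6],[-0.18,-0.015,0,0,0,9],[-0.24,-0.02,0,0,0,12],[-0.3,-0.025,0,0,0,15],[-0.35,-0.029,0,0,0,16.5],[-0.372,-0.031,0.01,0,0,16.5],[-0.372,-0.031,0.01,0,0,16.5],[-0.372,-0.031,0.01,0,0,16.5],[-0.372,-0.031,0.01,0,0,16.5]]' 0.085|grep -E "time|pos"
python3 - <<'E'
from h import *
go("nest","seg",.039)
c=cam("wrist"); im=eyes.snapshot("wrist"); cv2.imwrite("pics/w9.png",im)
h=cv2.cvtColor(im,cv2.COLOR_BGR2HSV)
q=proj(c,np.r_[corner((0,NEST["seg"]),CAR[1],CAR[0]),.03])[0].astype(int); print(q)
cr=im[q[1]-60:q[1]+60,q[0]-80:q[0]+80]; cv2.imwrite("pics/w9c.png",cv2.resize(cr,None,fx=4,fy=4))
E
```

```text
time_s: 27.3
position: [0.5316, -0.1374, 0.3312]
nest seg tgt [ 0.5327 -0.1387  0.194 ] row [-0.0012  0.0012  0.1372] [-0.   -0.03  0.17] open 0.0846 t 27.3 tip 0.1734
[260 183]
```

View pics/w9c.png

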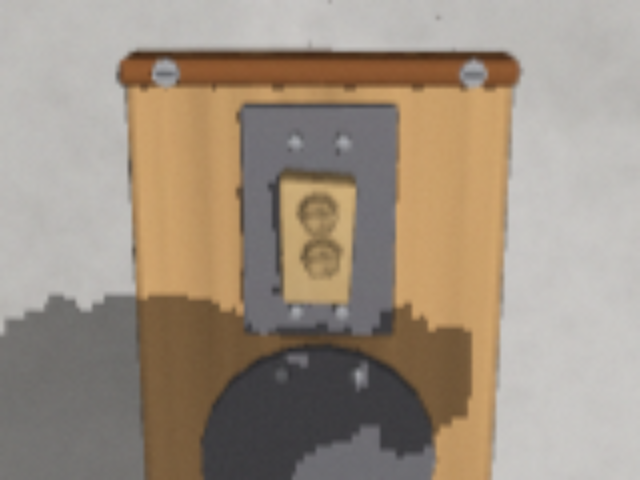

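The block is centred on its nest at crop (318,240) and aligned within about 2°. I descend.

```bash
python3 -m inch '[[-0.001,0.001,0.05,0,0,0],[-0.001,0.001,0.1,0,0,0],[-0.001,0.001,0.13,0,0,0],[-0.001,0.001,0.136,0,0,0],[-0.001,0.001,0.136,0,0,0],[-0.001,0.001,0.136,0,0,0],[-0.001,0.001,0.136,0,0,0]]' 0.045 35|grep -E "pos|force|open"
```

```text
position: [0.5333, -0.1404, 0.1972]
force: [0.6, -0.5, 0.1]
opening: 0.0449
finger_force: 0.0
```

```bash
python3 -m inch '[[0.001,0,0.0015,0,0,0],[0.001,0,0.0015,0,0,0],[0.001,0,0.0015,0,0,0],[0.001,0,0.0015,0,0,0]]' 0.035|grep -E "pos|force|open"; python3 -m inch '[[0,0,0,0,0,0],[0,0,0,0,0,0],[0,0,0,0,0,0],[0,0,0,0,0,0],[0,0,0,0,0,0]]' 0.01 30; python3 -m inch '[[0,0,-0.03,0,0,0],[0,0,-0.08,0,0,0],[0,0,-0.12,0,0,0],[0,0,-0.14,0,0,0],[0,0,-0.14,0,0,0]]'
python3 - <<'E'
from h import *
go("bay","seg",.18)
E
```

```text
position: [0.5325, -0.1391, 0.1937]
force: [-0.2, -0.4, 0.0]
opening: 0.0349
finger_force: 0.0
time_s: 29.35
position: [0.5326, -0.1391, 0.1938]
tool_rot: [2.345, 2.091, 0.0]
force: [-0.9, -0.1, 0.8]
opening: 0.0175
finger_force: 29.5
time_s: 29.98
position: [0.5332, -0.1393, 0.3359]
tool_rot: [2.342, 2.088, 0.003]
force: [-0.8, -0.7, -1.4]
opening: 0.0173
finger_force: 29.4
bay seg tgt [0.5102 0.1653 0.335 ] row [ 0.3    -0.0577  0.0003] [  0.24   0.1  -16.53] open 0.0173 t 29.975 tip 0.1734
```

```bash
python3 -m inch '[[0.04,-0.008,0,0,0,-2],[0.09,-0.017,0,0,0,-5],[0.14,-0.027,0,0,0,-8],[0.19,-0.036,0,0,0,-11],[0.24,-0.046,0,0,0,-14],[0.28,-0.054,0,0,0,-16],[0.3,-0.058,0,0,0,-16.5],[0.3,-0.058,0,0,0,-16.5],[0.3,-0.058,0,0,0,-16.5],[0.3,-0.058,0,0,0,-16.5]]'
python3 - <<'E'
from h import *
go("bay","seg",.036)
cv2.imwrite("pics/w10.png",eyes.snapshot("wrist"))
E
```

```text
time_s: 31.22
position: [0.5092, 0.1646, 0.3331]
tool_rot: [-2.022, -2.404, 0.002]
force: [-0.1, -0.2, -0.4]
opening: 0.0175
finger_force: 29.3
bay seg tgt [0.5102 0.1653 0.191 ] row [0.0006 0.0012 0.1421] [-0.06  0.02 -0.11] open 0.0175 t 31.225 tip 0.1734
```

View pics/w10.png

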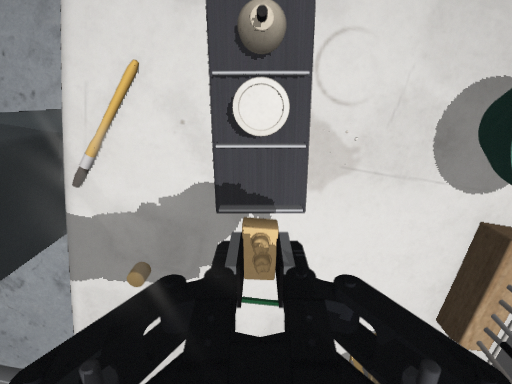

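The segment is held level at (261,247), and the pot stands centred at (260,107). I lower the segment into the rightmost bay.

```bash
python3 -m inch '[[0,0.001,0.05,0,0,0],[0,0.001,0.1,0,0,0],[0,0.001,0.13,0,0,0],[0,0.001,0.138,0,0,0],[0,0.001,0.14,0,0,0],[0,0.001,0.14,0,0,0],[0,0.001,0.14,0,0,0]]'|grep -E "pos|force"; python3 -m inch '[[0,0,0.001,0,0,0],[0,0,0.002,0,0,0],[0,0,0.002,0,0,0]]'|grep -E "pos|force"; python3 -m inch '[[0,0,0.001,0,0,0],[0,0,0.001,0,0,0]]'|grep -E "pos|force"
```

```text
position: [0.5111, 0.1659, 0.1956]
force: [0.4, -0.3, -0.4]
finger_force: 29.4
position: [0.5101, 0.1658, 0.1916]
force: [-0.2, -0.0, -0.4]
finger_force: 29.4
position: [0.5101, 0.1658, 0.1905]
force: [0.2, 0.4, -0.2]
finger_force: 29.4
```

```bash
python3 -m inch '[[0,0,0.001,0,0,0],[0,0,0.0015,0,0,0],[0,0,0.0015,0,0,0]]'|grep -E "pos|force"; python3 -m inch '[[0,0,0.001,0,0,0],[0,0,0.001,0,0,0]]'|grep -E "pos|force"; python3 -m inch '[[0,0,0.0005,0,0,0],[0,0,0.0005,0,0,0]]'|grep -E "pos|force"
```

```text
position: [0.5101, 0.1658, 0.1891]
force: [-0.3, -0.4, -1.0]
finger_force: 29.4
position: [0.5101, 0.1657, 0.1881]
force: [0.5, -0.0, -0.3]
finger_force: 29.4
position: [0.5102, 0.1658, 0.1878]
force: [-0.5, 0.8, -0.0]
finger_force: 29.4
```

```bash
python3 -m inch '[[0,0,0.0005,0,0,0],[0,0,0.0005,0,0,0]]'|grep -E "pos|force"; python3 -m inch '[[0,0,0.0005,0,0,0],[0,0,0.0005,0,0,0]]'|grep -E "pos|force"
```

```text
position: [0.5102, 0.1658, 0.1878]
force: [-1.8, -0.8, 3.7]
finger_force: 29.9
position: [0.5102, 0.1658, 0.1877]
force: [-2.7, -1.0, 6.2]
finger_force: 30.3
```

Contact. I release, rise, back off towards -y and take the final check.

```bash
python3 -m inch '[[0,0,0,0,0,0],[0,0,0,0,0,0],[0,0,0,0,0,0],[0,0,0,0,0,0],[0,0,0,0,0,0]]' 0.05|grep -E "opening|force"; python3 -m inch '[[0,0,-0.02,0,0,0],[0,0,-0.06,0,0,0],[0,0,-0.12,0,0,0],[0,0,-0.17,0,0,0],[0.04,0,-0.2,0,0,0],[0.04,0,-0.2,0,0,0],[0.04,0,-0.2,0,0,0],[0.04,0,-0.2,0,0,0]]' | grep -E "pos|time"
python3 - <<'E'
from h import *
c=cam("wrist"); im=eyes.snapshot("wrist"); cv2.imwrite("pics/w11.png",im)
for n,l in BAY.items(): print(n,proj(c,np.r_[corner((0,l),RCK[1],RCK[0]),.012])[0].round())
E
```

```text
force: [0.4, -0.4, -0.4]
opening: 0.05
finger_force: 0.0
time_s: 35.78
position: [0.503, 0.2045, 0.3848]
seg [260. 196.]
pot [260. 143.]
cone [260.  84.]
dish [260.  18.]
```

View pics/w11.png

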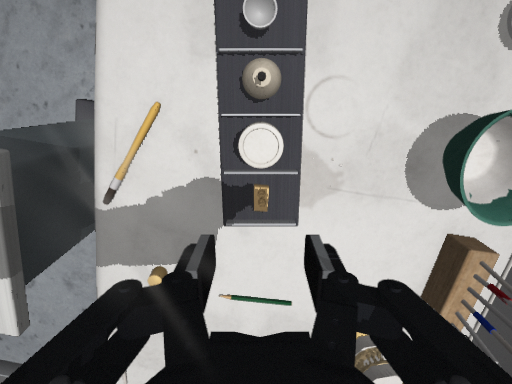

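All four stand upright in the middle of their bays: dish (260,11), cone (261,78), pot (260,145) and segment (261,198). The order is right and the gripper is clear, so I hand in.

```bash
python3 -c "from station import workorder; print(workorder.hand_in())"
```

```text
the job is handed in; nothing more can be done
None
```

I handed in the job at about 36 s: segment, pot, cone and dish stand upright in the rack from the rightmost bay to the leftmost, near the middle of their bays, in the final wrist picture.

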